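Turn the feeding flask strip-up and lay it in its rest

TASK

Roll the steel flask along the dresser top until the orange temperature strip on its sleeve faces straight up and let it lie still like that; only then lift it. Set it down, without dropping it, centred and lengthwise in the two wooden notches of the green flask rest with the orange strip still facing straight up, and leave everything else on the dresser where it is.

Things in the scene. Friction and masses are not known exactly. Their poses are not given: they have to be found in the camera images.
- flask: Steel flask lying on its side: body 40 mm in diameter, 120 mm long, with a grey and white twist cap 32 mm in diameter and 28 mm long on its +x end (clear of the surface). About 0.23 kg. Origin on its axis at the middle of the 120 mm body, 20 mm above the dresser; x runs along the axis towards the cap.
- sleeve: White sleeve, 96 mm long, stuck fast round the flask (never slips). An orange strip, 90 x 9 mm, runs along the flask on its +z side; a narrower blue line, 6 mm wide, on the other (-z) side. Origin as the flask's; x along the flask's axis, z points out through the middle of the orange strip (it faces up when z is vertical). At the start the strip faces sideways or down.
- cradle: Flask rest, fixed: green base plate 120 (x) x 84 (y) x 8 mm with two wooden V notches, 12 mm thick, centred 42 mm either side of the middle along x; flanks at 45 degrees, tips 46 mm above the dresser and 30 mm either side of the middle line. Origin: centre of the underside; x: the way the flask lies (cap either way). 72 mm between the notches are free for fingers, down to the plate.
- cradle_seat (a point): Where the flask's origin is when it lies centred in the rest: on the middle line, 48 mm above the dresser. Axes as the cradle's.
- teether: Pale green teether ring lying flat, 68 mm across, 12 mm high; origin at the centre of its underside. Bystander.
- cream_jar: White jar with a blue lid, 54 mm in diameter, 50 mm high; origin at the centre of its underside. Bystander.
- baby_bottle: Standing glass baby bottle, 58 mm in diameter, 170 mm high with its teat; origin at the centre of its underside. Bystander.
- monitor: White baby monitor camera, a ball on a round foot 72 mm across, 113 mm high; origin at the centre of its underside. Bystander.
- hairbrush: Wooden baby hairbrush lying bristles down, 180 mm long, 52 mm wide, 28 mm high; origin at table height under its middle, x towards the head. Bystander.
- drawer_unit_drawer0_handle (a point): Brass knob of the half-open drawer in the small drawer unit (160 x 220 x 110 mm) at the back left; the point lies at the knob. Bystander.
There are look-alikes about, which are no part of the job. What is shaped like the flask but purple is not meant. Several things have the shape of the cradle; the one meant has the colours described above.

How it is judged:
On the way, in this order (a step that is already met when the one before it is completed fails the run):
1. the flask lies still on the dresser top with the orange strip facing up (within 0.3 rad) (angle between sleeve's own z axis and vertical below 0.3 rad and height (world z) of flask below 0.025 m and linear speed of flask below 0.01 m/s and angular speed of flask below 0.3 rad/s), for 0.2 s.
2. the flask is set down in the notches of the rest, still held in the fingers (not dropped) (x of flask in the frame of cradle_seat between -0.025 and 0.025 m and y of flask in the frame of cradle_seat between -0.01 and 0.01 m and z of flask in the frame of cradle_seat between -0.008 and 0.008 m and contact force between the fingers and flask above 0.5 N), for 0.05 s.
At the end, for the whole second after the job is handed in: The flask lies at rest in both notches of the rest: its middle within 20 mm of the rest's middle lengthwise, 6 mm sideways and 6 mm in height of the seat, its axis within 0.12 rad of the rest's, and the orange strip facing up within 0.3 rad (x of flask in the frame of cradle_seat between -0.02 and 0.02 m and y of flask in the frame of cradle_seat between -0.006 and 0.006 m and z of flask in the frame of cradle_seat between -0.006 and 0.006 m and angle between the x axis of flask and the x axis of cradle, either way round below 0.12 rad and angle between sleeve's own z axis and vertical below 0.3 rad and linear speed of flask below 0.01 m/s); the robot touches nothing.
It fails at once if the flask is lifted (its axis more than 45 mm above the dresser) while the orange strip does not face up (more than 0.7 rad off) (height (world z) of flask above 0.045 m and angle between sleeve's own z axis and vertical above 0.7 rad).
It fails at once if a bystander (teether, jar, baby bottle, monitor, hairbrush or the drawer) is moved more than 30 mm (distance of any of teether, cream_jar, baby_bottle, monitor, hairbrush, drawer_unit_drawer0_handle from where it was at the start of the episode above 0.03 m).
It also fails if it takes over 45 s, if anything falls off the work surface, if the arm or the gripper's body presses on something with over 40 N, if the wrist force passes 120 N, or if a joint passes its speed limit or range.

ROBOT

A 6-joint arm with a two-finger parallel gripper is mounted at the origin on the work surface. World frame = base frame: x ahead of the robot, y to its left, z up, the work surface at z = 0. Lengths are in m, angles in rad, forces in N, time in s.
With the tool pointing down it reaches from about 0.325 to 0.875 m from the base axis. Payload 4.4 kg.
Tool frame: the origin (TCP) lies on the mounting face of the last link; the fingertips stand 173 mm ahead of it and the grasp point (between the pads) lies 155 mm ahead of it (manip.finger_overhang is the distance from the TCP to the fingertips, in m); z points along the fingers, y is the line along which they close (so a half turn about z gives the same grasp; the last joint's range is limited). The gripper opens to 85 mm and grips with 20 to 120 N. Pads are 22 mm wide; open, the fingers measure 114 mm over their backs; the gripper's body (76 mm by 85 mm) begins 54 mm behind the grasp point. The pads swing forward as they close: fully open they stand 13 mm farther back than shut.
Start: joints at [-1.385, 0.207, 1.542, -0, 1.393, -0.15], TCP at [0.189, -0.543, 0.405] pointing down, gripper open.
Joint ranges: [-2.73, 2.73], [-0.86, 2.22], [0.23, 2.46], [-1.11, 4.25], [0.08, 2.63], [-2.82, 2.82]. Speed limits (rad/s): [2.79, 2.79, 3.14, 3.14, 3.14, 3.14].

INTERFACE

Orientations are given as a rotation vector (axis times angle).
In Python, from cell import manip gives the robot as it stands. Calls block until the motion is done:
- manip.move_pose(position, orientation): joint-space move of the TCP to a pose.
- manip.move_l(position, velocity=0.15, ori=None, until_force=None): straight line of the TCP; ori=None keeps the orientation; velocity is the mean speed in m/s. With until_force (N) it stops when the force on the tool has changed by that much, and returns True; else False.
- manip.movej(angles): joint-space move.
- manip.gripper_to(opening): finger opening in m; the grip force is fixed at half the most; returns when the fingers have stopped.
- manip.wait(seconds).
- manip.ik(position, orientation): joint angles nearest the present ones, or None.
- manip.read_state(): the state.
- manip.grab_frame(name): name is "scene" or "top" or "wrist"; returns the picture (420x560x3 uint8, red, green, blue); there is no depth.
- manip.camera_params(name): a dict with "K" (3x3 intrinsics, pixels), "rvec" (rotation vector, rad) and "tvec" (3), from world to camera coordinates, as OpenCV has them. Camera axes: x right, y down, z forward; pixel columns grow to the right and rows downward; lengths in m; the calibration is good to about 2 mm. A picture is of the moment at which its call begins: read the wrist's pose just before it. camera_params takes no time and is no camera call; for the wrist camera it gives the pose at the moment of the call.
A pose or a line that the arm cannot do raises manip.PlanningError and nothing moves.
- manip.job_done(): hands the job in; it is judged then, once.
The state is a dict: "clock": time; "joint_pos": joint angles; "qvel": joint speeds; "effort": joint torques, N m; "tcp_pos": TCP position; "ee_rot": TCP orientation; "wrist_force": force on the tool from outside, world axes, zero at the start; "moment": the same for the moment, N m; "finger_gap": finger opening in m; "gripper_force": force on a finger pad.
Only numpy, scipy, OpenCV 4.12 (cv2) and the standard library are available. Lean on these libraries where they do the work, as an engineer would, in place of code of your own. Each camera call takes 0.05 s, during which the arm holds its last target. There are 200 camera calls.

## Working session

There is one attempt and no reset: what is moved stays moved. The work goes in short steps, each a Python script; the robot and the scene stay as the last script left them, time stands still between calls to the robot, and variables do not carry over. Pictures are saved under pics/ and viewed, at most 10 in all, crops included, and the job is handed in when it is done.

```bash
mkdir -p pics; ls
cat > h.py <<'E'
import numpy as np, cv2
from cell import manip
def cam(n):
    p=manip.camera_params(n); return np.array(p["K"],float),cv2.Rodrigues(np.array(p["rvec"],float))[0],np.array(p["tvec"],float).ravel()
def pix2w(n,uv,z,c=None):
    K,R,t=c or cam(n); d=R.T@np.linalg.inv(K)@np.array([uv[0],uv[1],1.]); o=-R.T@t
    return o+d*(z-o[2])/d[2]
def w2pix(n,P,c=None):
    K,R,t=c or cam(n); q=K@(R@np.asarray(P,float)+t); return q[:2]/q[2]
def save(n,f):
    im=manip.grab_frame(n); cv2.imwrite(f"pics/{f}.png",cv2.cvtColor(im,cv2.COLOR_RGB2BGR)); return im
E
python3 - <<'E'
from h import *
a=save("scene","scene");b=save("top","top")
for n in("scene","top"):
    K,R,t=cam(n);print(n,K[0,0],-R.T@t,R[2])
E
```

```text
pics
scene 499.941100658099 [1.60210568 0.14540654 0.77727956] [-0.83211103 -0.10125242 -0.54528816]
top 404.2320284588025 [0.31089011 0.025181   1.08309927] [ 0.2138961   0.00107768 -0.97685582]
```

View pics/top.png

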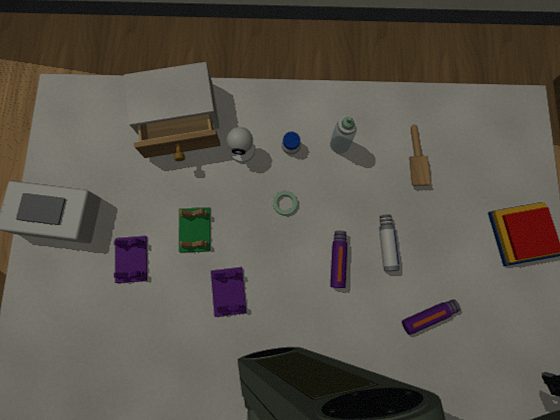

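View pics/scene.png

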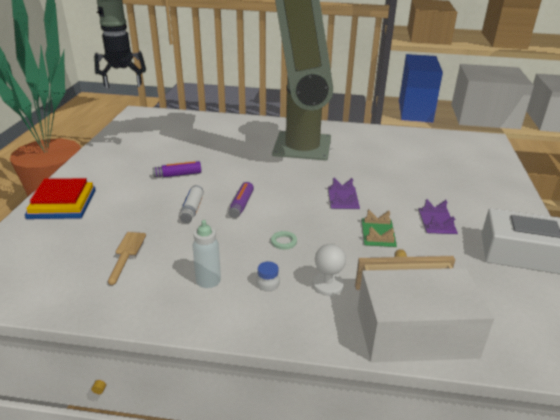

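The top view shows these candidates:
- **Flask:** the white/steel one at (389,243). The purple ones at (340,260) and (431,317) are look-alikes.
- **Rest:** the green one with wooden notches at (195,230). The purple ones at (131,260) and (229,292) are look-alikes.

I choose the white flask and the green rest, and will check both in one close crop.

Run:
```python
from h import *
b=cv2.imread("pics/top.png"); s=cv2.imread("pics/scene.png")
f=lambda im,x,y,w,h:cv2.resize(im[y:y+h,x:x+w],(400,int(400*h/w)),interpolation=cv2.INTER_CUBIC)
r1=np.hstack([f(b,355,205,72,72),f(b,160,195,72,72)])
cv2.imwrite("pics/crop1.png",np.vstack([r1,np.hstack([f(s,165,175,60,30),f(s,350,200,60,30)])]))
for uv,z in [((388.5,243),.02),((386,218),.016),((391,270),.02),((195,230),.02)]: print(uv,pix2w("top",uv,z))
```

```text
(388.5, 243) [ 0.46360216 -0.26309861  0.02      ]
(386, 218) [ 0.53186977 -0.25967473  0.016     ]
(391, 270) [ 0.39274056 -0.26729459  0.02      ]
(195, 230) [0.4855343  0.25129997 0.02      ]
```

View pics/crop1.png

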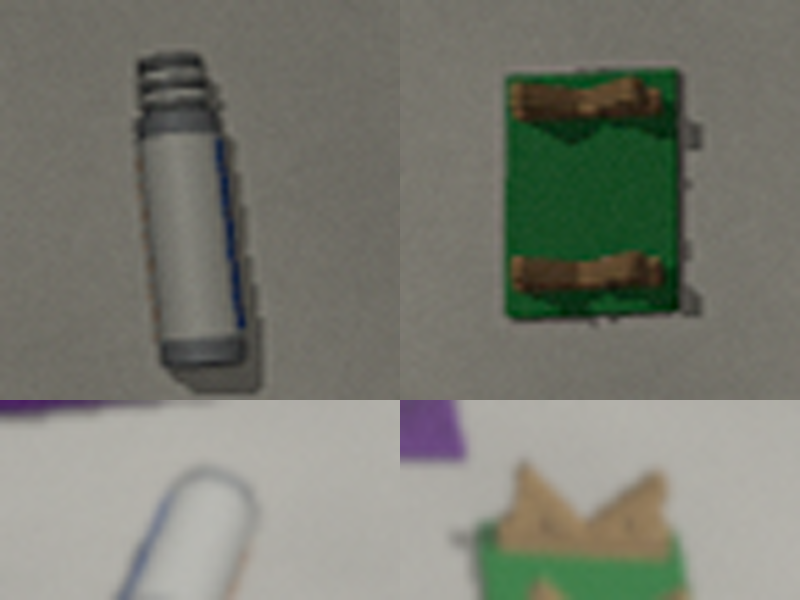

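The crop confirms the choices. The white-sleeved flask's cap points to +x. The orange strip just shows on its left (+y) edge and the blue line on its right edge, so it needs about +90° of roll, i.e. rolling towards -y. The green rest with wooden notches is aligned with world x. Next I go above the flask and measure it with the wrist camera.

```bash
cat >> h.py <<'E'
def down(psi,half=False):
    """tool down, tool y at angle psi from world +y"""
    if half: psi+=np.pi
    y=np.array([-np.sin(psi),np.cos(psi),0]); z=np.array([0,0,-1.]); x=np.cross(y,z)
    return cv2.Rodrigues(np.column_stack([x,y,z]))[0].ravel()
E
python3 - <<'E'
from h import *
s=manip.read_state();print(s["ee_rot"],s["clock"],manip.finger_overhang)
for h in(0,1):
  for p,psi in(([.46,-.264,.38],.055),([.46,-.264,.18],.055),([.46,-.264,.18],.055+np.pi/2),([.485,.251,.2],0)): 
    q=manip.ik(p,down(psi,h)); print(h,psi,None if q is None else np.round(q,2))
q=manip.ik([.46,-.264,.38],down(.055+np.pi/2,1)); print(q)
E
```

```text
[-3.09528441e+00 -5.24671583e-01  6.06347195e-05] 0.1 0.1734
0 0.055 [-0.68  0.13  1.68 -0.    1.33 -2.31]
0 0.055 [-0.68  0.41  1.81 -0.    0.92 -2.31]
0 1.6257963267948965 [-0.68  0.41  1.81 -0.    0.92  2.4 ]
0 0 [ 0.32  0.4   1.76 -0.    0.97 -1.25]
1 0.055 [-0.68  0.13  1.68 -0.    1.33  0.83]
1 0.055 [-0.68  0.41  1.81 -0.    0.92  0.83]
1 1.6257963267948965 [-0.68  0.41  1.81 -0.    0.92 -0.74]
1 0 [ 0.32  0.4   1.76 -0.    0.97  1.89]
[-6.84268175e-01  1.34028470e-01  1.67862699e+00 -4.44089210e-16
  1.32893719e+00 -7.39268175e-01]
```

Run:
```python
from h import *
manip.move_pose([.46,-.24,.42],down(.055+np.pi/2,1)); manip.wait(.3)
c=cam("wrist"); save("wrist","w1"); np.savez("w1.npz",*c)
print(manip.read_state()["clock"],-c[1].T@c[2],c[1][2])
for y in(-.02,.0,.02): pass
```

```text
1.9583 [ 0.45353806 -0.16239105  0.38951382] [ 0.01681922 -0.30483241 -0.95225748]
```

View pics/w1.png

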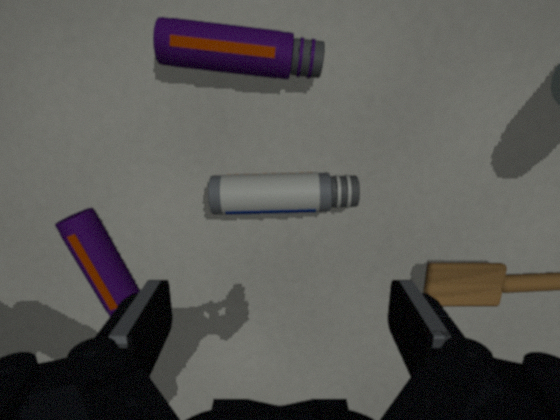

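The wrist view shows the flask body spanning columns 209–330, with its axis on row ~193 and the cap to the right (+x). The blue line is at the lower (-y) edge, row ~212, so orange is hidden on the +y side, slightly below horizontal. I'll fit pose and roll numerically.

```bash
cat >> h.py <<'E'
def prof(im,c,cx,cy):
    """print column profiles"""
    for col in cx: print(col,[tuple(int(v) for v in im[r,col]) for r in range(*cy)])
def roll_pix(c,P,yaw,th,s=0.,z=.02):
    """pixel of surface point at angle th from up towards +y side"""
    a=np.array([np.cos(yaw),np.sin(yaw),0]); n=np.array([-np.sin(yaw),np.cos(yaw),0])
    return w2pix(None,np.array([P[0],P[1],z])+s*a+.02*(np.sin(th)*n+np.cos(th)*np.array([0,0,1])),c)
E
python3 - <<'E'
from h import *
c=tuple(np.load("w1.npz").values())
im=cv2.imread("pics/w1.png").astype(int)
for col in(225,240,270,300,315):
    print(col,"top",[int(im[r,col].sum()) for r in range(168,182)],"bot B-R",[(r,int(im[r,col].sum()),int(im[r,col,0]-im[r,col,2])) for r in range(204,222)])
for row in(190,197): print(row,[(k,int(im[row,k].sum())) for k in list(range(203,225))+list(range(315,336))+list(range(354,364))])
E
```

```text
225 top [334, 330, 325, 328, 336, 333, 307, 270, 280, 287, 312, 328, 333, 349] bot B-R [(204, 316, -3), (205, 318, -4), (206, 314, -3), (207, 300, -4), (208, 286, -3), (209, 276, 0), (210, 257, 4), (211, 216, 15), (212, 179, 19), (213, 159, 11), (214, 180, 2), (215, 210, -3), (216, 221, -6), (217, 225, -3), (218, 232, -3), (219, 240, -6), (220, 278, -3), (221, 329, -7)]
240 top [334, 337, 335, 345, 330, 309, 280, 273, 282, 296, 319, 327, 338, 339] bot B-R [(204, 321, 0), (205, 313, -5), (206, 307, -2), (207, 305, -4), (208, 288, 0), (209, 277, 1), (210, 239, 10), (211, 176, 28), (212, 134, 43), (213, 136, 30), (214, 183, 8), (215, 212, 0), (216, 219, -5), (217, 225, -4), (218, 242, -4), (219, 285, -3), (220, 338, -7), (221, 339, -4)]
270 top [336, 338, 342, 344, 311, 294, 276, 280, 299, 314, 325, 341, 350, 359] bot B-R [(204, 319, -3), (205, 308, -1), (206, 300, -4), (207, 281, -2), (208, 271, 2), (209, 249, 11), (210, 189, 30), (211, 127, 50), (212, 108, 37), (213, 180, 13), (214, 217, 0), (215, 219, -4), (216, 227, -5), (217, 242, -4), (218, 281, -6), (219, 325, -8), (220, 334, -3)
[... 1347 characters left out ...]
(359, 245), (360, 301), (361, 321), (362, 332), (363, 337)]
197 [(203, 269), (204, 236), (205, 227), (206, 231), (207, 216), (208, 226), (209, 217), (210, 230), (211, 246), (212, 236), (213, 239), (214, 227), (215, 235), (216, 236), (217, 241), (218, 236), (219, 262), (220, 330), (221, 360), (222, 369), (223, 372), (224, 371), (315, 356), (316, 350), (317, 353), (318, 356), (319, 320), (320, 266), (321, 244), (322, 222), (323, 235), (324, 239), (325, 229), (326, 236), (327, 235), (328, 238), (329, 237), (330, 225), (331, 208), (332, 182), (333, 174), (334, 164), (335, 165), (354, 179), (355, 174), (356, 171), (357, 169), (358, 185), (359, 239), (360, 303), (361, 335), (362, 330), (363, 329)]
```

```bash
cat >> h.py <<'E'
from scipy.optimize import least_squares
def fit(c,ends,sil,edge=None,th0=-.9,x0=(.46,-.264,.055)):
    """ends: 2 pixels of sleeve ends on axis; sil: (col,toprow,botrow); edge: (col,row) of an edge of a strip; returns x,y,yaw,theta of that edge"""
    ths=np.linspace(-np.pi,np.pi,361)
    def line(P,yaw,th,col):
        a=roll_pix(c,P,yaw,th,-.05); b=roll_pix(c,P,yaw,th,.05); return a[1]+(b[1]-a[1])*(col-a[0])/(b[0]-a[0])
    def res(v,full=True):
        P=v[:2];yaw=v[2];r=[]
        for s,e in zip((-.048,.048),ends): r.append(roll_pix(c,P,yaw,.25,s)[0]-e[0])
        for col,t,b in sil:
            rr=[line(P,yaw,th,col) for th in ths[::3]]; r+= [min(rr)-t,max(rr)-b]
        for col,e in edge or []: r.append(line(P,yaw,v[3],col)-e)
        return r
    s=least_squares(res,[*x0,th0],diff_step=1e-4,x_scale=[.01,.01,.05,.3]); return s.x,np.round(res(s.x),1)
E
python3 - <<'E'
from h import *
c=tuple(np.load("w1.npz").values())
sil=[(240,173.2,214),(270,172,213),(300,171,212),(225,174,214.3),(315,171,212)]
x,r=fit(c,[(219.4,193),(319.5,193)],sil,[(240,210.3),(270,209.7),(300,208.8)])
print(x,r,"blue centre deg",np.degrees(x[3]-.15))
for th in (-.9,-1.0,-1.1,-1.2,-1.3): print(th,roll_pix(c,x[:2],x[2],th,0))
# top-view check
K=cam("top");print([w2pix("top",[x[0]+s*np.cos(x[2]),x[1]+s*np.sin(x[2]),.02],K) for s in(-.06,.06)])
E
```

```text
[ 0.4494222  -0.26256066  0.08463146 -0.72675441] [ 0.3 -0.3  0.6 -0.7  0.9 -0.6  1.  -0.5  0.3 -0.6  0.5 -1.   0.2 -0.1
 -0.1] blue centre deg -50.23432719130961
-0.9 [270.38809789 211.09570751]
-1.0 [270.46993315 211.69938464]
-1.1 [270.54684333 212.10529476]
-1.2 [270.61811622 212.31231341]
-1.3 [270.68312034 212.32143655]
[array([391.17018902, 271.20176532]), array([385.83985545, 225.99692113])]
```

Flask is at (0.449, -0.263), yaw 0.085, and the top view agrees. Blue is at about -50°, so orange is at about +130° and must be rolled ~130° towards -y. I'll do this in strokes, pressing lightly with both fingertips on top. First stroke is 43°.

```bash
cat >> h.py <<'E'
def stroke(P,yaw,ang,F=5,lift=.30,back=None):
    n=np.array([-np.sin(yaw),np.cos(yaw),0]); o=down(yaw+np.pi/2,1); sh=.02*ang
    A=np.array([P[0],P[1],.24])+n*sh/2
    manip.move_pose(A,o)
    hit=manip.move_l([A[0],A[1],.200],velocity=.03,until_force=F); s=manip.read_state(); z=s["tcp_pos"][2]
    print("hit",hit,"z",round(z,4),"F",np.round(s["wrist_force"],1))
    if not hit: return False
    B=A-n*2*sh; B[2]=z; manip.move_l(B,velocity=.04); s=manip.read_state(); print("F end",np.round(s["wrist_force"],1),s["tcp_pos"])
    manip.wait(.2)
    B[2]=.26; manip.move_l(B,velocity=.08); return True
def look(P,yaw,f):
    manip.move_pose([P[0]+.01,P[1]+.02,.42],down(yaw+np.pi/2,1)); manip.wait(.3)
    c=cam("wrist"); im=save("wrist",f); np.savez(f+".npz",*c); return c,im
E
python3 - <<'E'
from h import *
P=np.array([.4494,-.2626]);yaw=.085
manip.gripper_to(.05)
stroke(P,yaw,np.radians(43))
look(P,yaw,"w2"); print(manip.read_state()["clock"])
im=cv2.imread("pics/w2.png"); cv2.imwrite("pics/w2c.png",cv2.resize(im[130:290,180:380],None,fx=4,fy=3.75,interpolation=cv2.INTER_CUBIC)[:600])
E
```

```text
hit True z 0.2102 F [-1.   0.8  4.5]
F end [-2.2 -0.7  4.8] [ 0.45130919 -0.2850719   0.21030286]
7.0333
```

View pics/w2c.png

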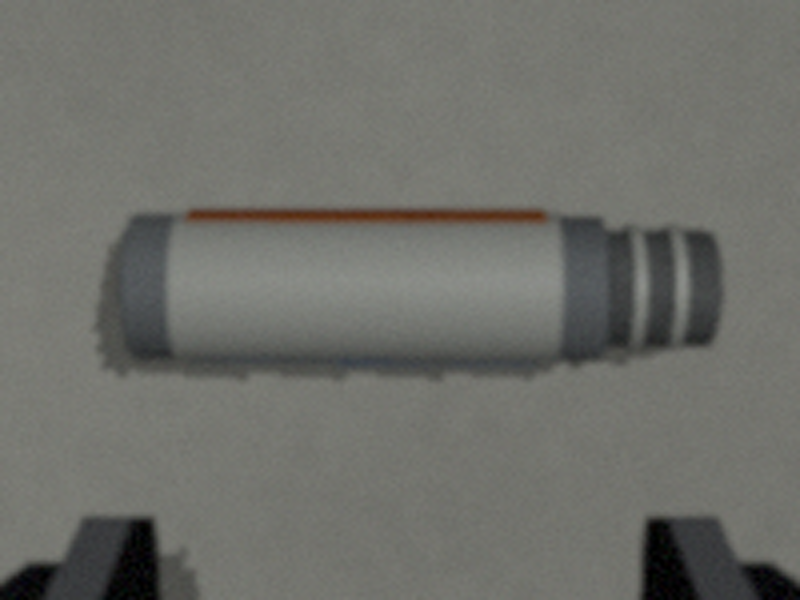

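Rolling works: the strip now shows along the top (+y) edge, rows ~187–189 of the full image. Two more strokes follow with a fit in between, locating orange by colour.

Run:
```python
from h import *
c=tuple(np.load("w2.npz").values())
im=cv2.imread("pics/w2.png").astype(int)
for col in(235,270,310): print(col,[(r,int(im[r,col].sum()),int(im[r,col,2]-im[r,col,0])) for r in list(range(183,194))+list(range(220,230))])
x,r=fit(c,[(221.3,0),(320.7,0)],[(235,187,225.5),(270,187,225.5),(310,187,225.5)],[(235,189.3),(270,189.3),(310,189.3)],th0=1.2,x0=(.449,-.28,.085))
print(x,r,"orange deg",np.degrees(x[3]+.225))
P=x[:2];yaw=x[2]
```

```text
235 [(183, 365, 5), (184, 345, 7), (185, 290, 16), (186, 200, 38), (187, 165, 62), (188, 217, 44), (189, 287, 18), (190, 313, 5), (191, 336, 3), (192, 335, 1), (193, 351, 4), (220, 309, 3), (221, 289, 2), (222, 287, 3), (223, 263, 3), (224, 233, -2), (225, 206, -1), (226, 201, -3), (227, 222, 2), (228, 239, 2), (229, 247, 2)]
270 [(183, 353, 6), (184, 347, 10), (185, 293, 16), (186, 201, 38), (187, 157, 70), (188, 208, 57), (189, 273, 29), (190, 314, 8), (191, 324, 7), (192, 341, 2), (193, 352, 1), (220, 304, 5), (221, 292, 2), (222, 286, 1), (223, 265, 4), (224, 244, -1), (225, 213, -5), (226, 213, -13), (227, 214, -7), (228, 247, 2), (229, 297, 6)]
310 [(183, 360, 7), (184, 340, 9), (185, 303, 14), (186, 209, 39), (187, 168, 60), (188, 199, 52), (189, 265, 27), (190, 312, 6), (191, 333, 3), (192, 338, 3), (193, 341, 2), (220, 321, -2), (221, 293, 4), (222, 275, 0), (223, 272, 4), (224, 240, 2), (225, 218, -1), (226, 201, -4), (227, 211, -5), (228, 230, 0), (229, 242, 6)]
[ 0.45087097 -0.27773057  0.08442462  1.30050214] [ 0.2 -0.2 -0.3  0.3 -0.3  0.3 -0.3  0.3  0.   0.  -0. ] orange deg 87.40483434923715
```

Orange is at 87° with the flask at (0.451, -0.278), exactly as predicted. Two strokes of 43.7° remain.

Run:
```python
from h import *
P=np.array([.4509,-.2777]);yaw=.0845;a=np.radians(43.7);n=np.array([-np.sin(yaw),np.cos(yaw)])
if stroke(P,yaw,a): stroke(P-n*.02*a,yaw,a)
P=P-2*n*.02*a
c,_=look(P,yaw,"w3"); print(P,manip.read_state()["clock"])
im=cv2.imread("pics/w3.png").astype(int)
for col in(235,270,310):
    d=im[:,col,2]-im[:,col,0]; print(col,"orange rows",[(r,int(d[r])) for r in range(150,250) if d[r]>25])
sub=np.clip(im[130:290,180:380],0,255).astype(np.uint8)
cv2.imwrite("pics/w3c.png",cv2.resize(sub,None,fx=4,fy=3.75,interpolation=cv2.INTER_CUBIC))
```

```text
hit True z 0.2103 F [-0.3  0.5  5.5]
F end [-1.8 -0.2  3.8] [ 0.45280368 -0.30047852  0.21029388]
hit True z 0.2103 F [-1.1 -0.6  4.7]
F end [-1.  -0.5  3.7] [ 0.45414    -0.31567096  0.21030947]
[ 0.45347489 -0.3080995 ] 14.7667
235 orange rows [(192, 54), (193, 87), (194, 113), (195, 109), (196, 112), (197, 105), (198, 112), (199, 85), (200, 52)]
270 orange rows [(192, 53), (193, 97), (194, 109), (195, 105), (196, 112), (197, 107), (198, 109), (199, 92), (200, 63), (201, 29)]
310 orange rows [(192, 51), (193, 91), (194, 106), (195, 112), (196, 110), (197, 111), (198, 107), (199, 96), (200, 57), (201, 32)]
```

View pics/w3c.png

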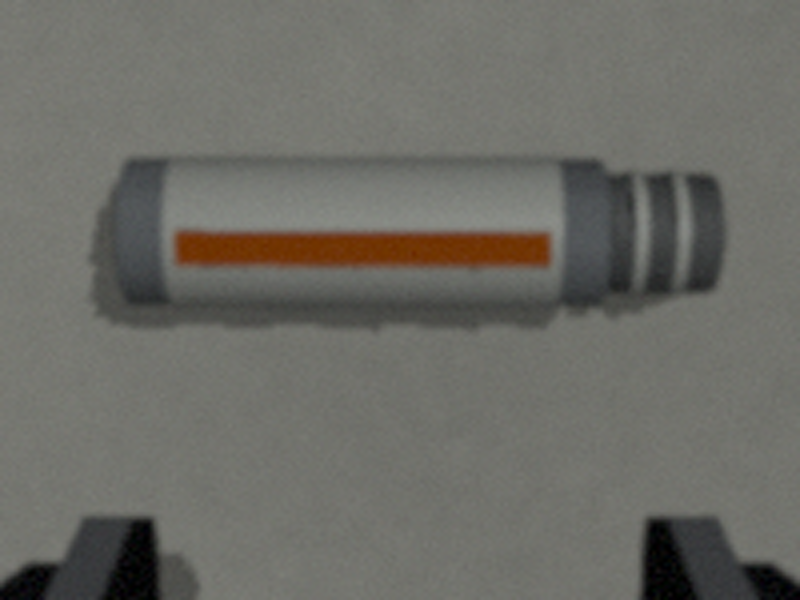

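The strip now faces nearly up: centre row ~196, sleeve rows 172–211, sleeve columns 221–321. I'll fit the pose and roll, then take a wrist look at the rest before grasping.

Run:
```python
from h import *
c=tuple(np.load("w3.npz").values())
x,r=fit(c,[(220.8,0),(320.8,0)],[(235,172.1,210.8),(270,172.1,210.8),(310,172.1,210.8)],[(235,196.0),(270,196.3),(310,196.4)],th0=.1,x0=(.4535,-.308,.0845))
print(x,r,"orange deg",np.degrees(x[3]))
C=[pix2w("top",uv,.008) for uv in((178.9,208),(210.4,207.6),(210.8,251.9),(178.9,252.6))]
print(np.round(C,4),np.mean(C,0))
m=np.mean(C,0); look(m[:2],0,"w4"); print(manip.read_state()["clock"])
```

```text
[ 0.45362073 -0.3075081   0.08222591  0.03009154] [-0.1  0.1 -0.5  0.4 -0.5  0.5 -0.4  0.6  0.2 -0.1 -0.1] orange deg 1.7241182532311692
[[0.547  0.3019 0.008 ]
 [0.5503 0.2162 0.008 ]
 [0.4296 0.2078 0.008 ]
 [0.4256 0.2924 0.008 ]] [0.48814153 0.25455975 0.008     ]
17.1417
```

View pics/w4.png

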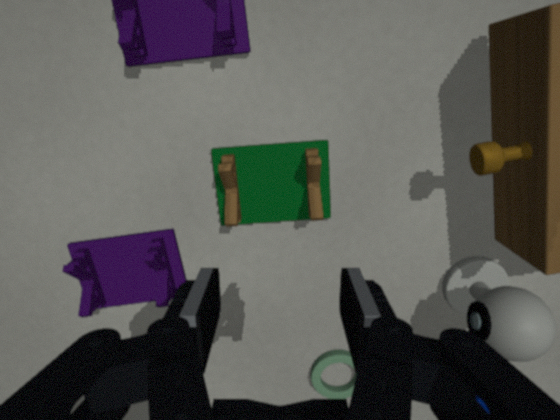

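The green plate is at (213,149)–(327,140)–(330,217)–(217,225), with wooden notches at either end in x. I'll get its pose from the mask, then grasp the flask.

Run:
```python
from h import *
c=tuple(np.load("w4.npz").values())
im=cv2.imread("pics/w4.png").astype(int)
m=((im[...,1]-im[...,0]>25)&(im[...,1]-im[...,2]>25)); m[:130]=0; m[240:]=0
r,q=np.nonzero(m); pts=np.array([pix2w(None,(u,v),.008,c)[:2] for u,v in zip(q,r)],np.float32)
(R0,sz,ang)=cv2.minAreaRect(pts); b=cv2.boxPoints((R0,sz,ang))
e=max([b[1]-b[0],b[2]-b[1]],key=np.linalg.norm); e=e*np.sign(e[0]); cy=np.arctan2(e[1],e[0])
print("rest",R0,sz,cy); np.savez("rest.npz",p=R0,yaw=cy)
P=np.array([.4536,-.3075]);yaw=.0825
o=down(yaw,1)
manip.gripper_to(.085)
manip.move_pose([*P,.27],o)
hit=manip.move_l([*P,.177],velocity=.08,until_force=15); print(hit,manip.read_state()["tcp_pos"],manip.read_state()["wrist_force"])
if not hit:
    manip.gripper_to(.03); s=manip.read_state(); print(s["finger_gap"],s["gripper_force"],s["wrist_force"],s["clock"])
```

```text
rest (0.4889235198497772, 0.25897860527038574) (0.11827220767736435, 0.08277474343776703) 0.07422519
False [ 0.45393063 -0.30778848  0.17765662] [ 0.20280443 -0.88546057 -0.05189583]
0.038364569683039286 60.290417075157166 [0.0922976  0.66612978 4.3718936 ] 21.5417
```

Run:
```python
from h import *
c=tuple(np.load("w4.npz").values())
t=[pix2w(None,uv,.046,c)[:2] for uv in((227,157),(232,222),(313,151),(317,216))]
print(np.round(t,4),np.mean(t,0))
d=np.load("rest.npz");p=d["p"];yaw=float(d["yaw"])
s=manip.read_state();q=s["tcp_pos"]
manip.move_l([q[0],q[1],.26],velocity=.12)
manip.move_l([q[0],q[1],.36],velocity=.2)
o=down(yaw,1)
manip.move_pose([p[0],p[1]-.0015,.32],o); manip.wait(.2)
s=manip.read_state(); print(s["finger_gap"],s["wrist_force"],s["clock"])
im=save("top","t5"); cv2.imwrite("pics/t5c.png",cv2.resize(cv2.cvtColor(im,cv2.COLOR_RGB2BGR)[160:280,120:280],None,fx=5,fy=5,interpolation=cv2.INTER_CUBIC))
```

```text
[[0.4484 0.2936]
 [0.4505 0.2303]
 [0.5272 0.299 ]
 [0.5327 0.2363]] [0.48968901 0.26478697]
0.0387373022275566 [-0.04972626 -0.66503573 -1.52435244] 25.275
```

View pics/t5c.png

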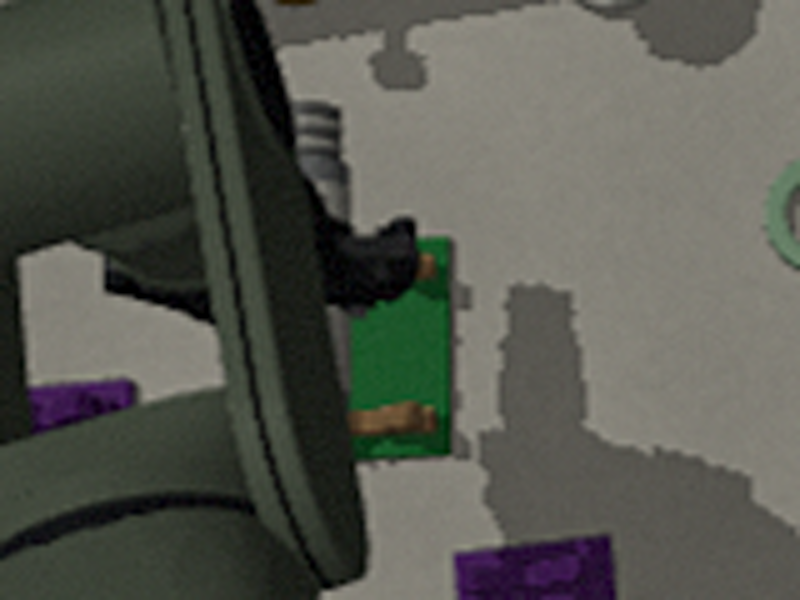

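The flask is held above the rest, though the arm hides most of it. Next I descend by feel, using the lateral force to find the middle of the V.

Run:
```python
from h import *
d=np.load("rest.npz");p=d["p"];yaw=float(d["yaw"]);y0=.2582
manip.move_l([p[0],y0,.235],velocity=.1); manip.wait(.1)
f0=manip.read_state()["wrist_force"]
hit=manip.move_l([p[0],y0,.2045],velocity=.02,until_force=4)
s=manip.read_state(); print(hit,s["tcp_pos"],np.round(s["wrist_force"]-f0,2),np.round(s["moment"],2),s["clock"])
```

```text
True [0.48896444 0.25798027 0.20558167] [ 0.2  -0.54  7.22] [-0.05 -0.09 -0.05] 27.775
```

Contact came at TCP z = 0.2056, where full seating was predicted at 0.2057, with almost no lateral force, so the flask is seated. I'll release, retract and check.

Run:
```python
from h import *
manip.wait(.3); manip.gripper_to(.065); manip.wait(.2)
q=manip.read_state()["tcp_pos"]; manip.move_l([q[0],q[1],.34],velocity=.1)
look([.489,.258],.074,"w6"); im=cv2.imread("pics/w6.png"); print(manip.read_state()["clock"])
cv2.imwrite("pics/w6c.png",cv2.resize(im[110:260,180:380],None,fx=4,fy=4,interpolation=cv2.INTER_CUBIC))
save("scene","s6")
```

```text
31.8833
```

View pics/w6c.png

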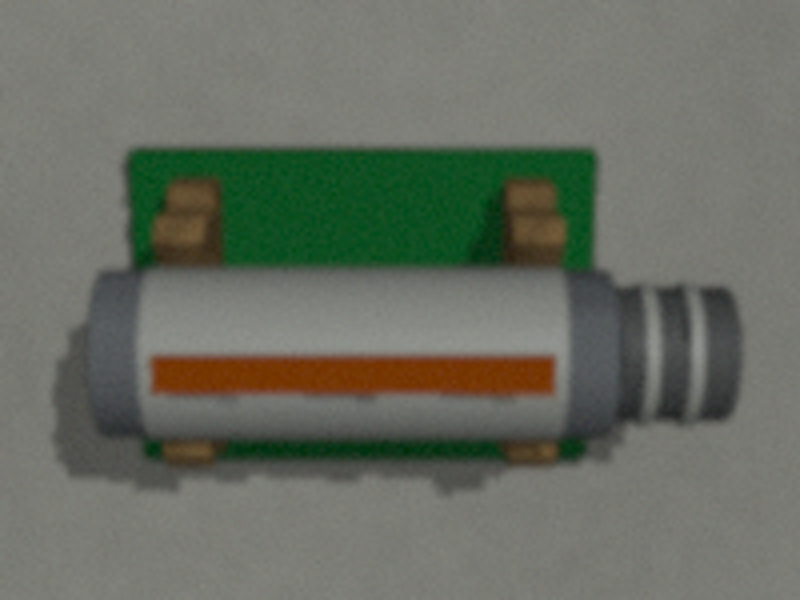

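The flask lies in both notches, centred: plate columns 130–595, sleeve columns 137–570. The strip sits at crop row 375 against the silhouette middle of 352, a ~16° offset that matches the camera's tilt of about 15°, so it faces up. Handing in.

```bash
python3 -c "
from cell import manip
print(manip.job_done())"
```

```text
the job is handed in; nothing more can be done
None
```

I rolled the flask strip-up on the dresser, then lifted it and set it down in the green rest, centred with the orange strip facing up, and handed the job in at about 32 s of the 45 s; the hand-in returned no verdict, and I did not check the bystanders in a final picture, though no move went near them.

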